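# Centre the bottle on the balance pan and tare

## Task

The small brown bottle stands off-centre, close to tipping off the balance's little weighing pan. With light pushes of the fingertips low on its side, nudge it to the middle of the pan, inside the marked black ring, without lifting, squeezing or tipping it; once it stands still and untouched there, press the blue tare key and let it go. Leave the other bottles and the dish where they are.

Things in the scene. Friction and masses are not known exactly. Their poses are not given: they have to be found in the camera images.
- bottle: Brown bottle, black cap, upright and loose on the pan. Round, 33 mm diameter up to 45 mm height, cap 18 mm, 68 mm high in all, about 0.05 kg. Origin: centre of the underside; z up. Pushed low (under 15 mm above the pan) it slides at under 1 N; pushed high it jams or topples. Meet it at 0.05 m/s or slower (at 0.1 m/s the knock nears 5 N). It rocks a little and may lean 0.02 rad at rest.
- pan_center (a point): Centre of the upper face of the round steel weighing pan (fixed, 64 mm diameter, 4 mm thick, top 50 mm above the worktop). A black ring of 44 mm inner and 48 mm outer diameter is marked on it round this point. The bottle's centre starts 13 to 20 mm from it, in any direction. For 40 mm round the axis nothing but the pan rises above 46 mm, so fingertips may come down beside the pan.
- balance: White balance that carries pan and key, fixed to the worktop. Origin on the worktop (z = 0) directly under the pan centre; its -x side is the key console and faces the robot, turned by up to 0.35 rad. The housing runs from x = -140 to +65 mm and y = -80 to +80 mm in its own frame, 40 mm high; the console (x = -140 to -78 mm) is 50 mm high.
- tare_top (a point): Centre of the top of the round blue tare key, 24 mm diameter, on the balance's console beside the display, 109 mm towards the robot from the pan centre and 50 mm to the right of it (balance frame). Pressed straight down.
- tare (a joint): Travel of the tare key: 0 released, 0.006 m fully down; it counts as pressed from 0.004 m. A spring pushes it back; fully down takes about 4 N.
- red_bottle: White bottle with a red cap, 33 mm diameter, 67 mm high, loose on the worktop beside the balance. Origin: centre of its underside.
- green_bottle: White bottle with a green cap, 33 mm diameter, 67 mm high, loose on the worktop beside the balance. Origin: centre of its underside.
- amber_dish: Flat amber dish, 91 mm diameter, 16 mm high, loose on the worktop behind the balance. Origin: centre of its underside.

How it is judged:
By the outcome, as a careful person would: the job done as asked, in the order asked, and still so for the second after the job is handed in, with the robot touching nothing.
It also fails if it takes over 48 s, if anything falls off the work surface, if the arm or the gripper's body presses on something with over 40 N, if the wrist force passes 120 N, or if a joint passes its speed limit or range.

## Robot

A 6-joint arm with a two-finger parallel gripper is mounted at the origin on a cart in front of the work surface, level with it; the furniture and walls round the work are solid. World frame = base frame: x ahead of the robot, y to its left, z up, the work surface at z = 0. Lengths are in m, angles in rad, forces in N, time in s.
With the tool pointing down it reaches from about 0.35 to 0.975 m from the base axis. Payload 4.9 kg.
Tool frame: the origin (TCP) lies at the very end of the fingers, on their centre line; the grasp point (between the pads) lies 19 mm behind it; z points along the fingers, y is the direction in which the jaws open and shut (so a half turn about z gives the same grasp; the last joint's range is limited). The gripper opens to 85 mm and grips with 20 to 120 N. Pads are 22 mm wide; open, the fingers measure 114 mm over their backs; the gripper's body (76 mm by 85 mm) begins 54 mm behind the grasp point. The pads swing forward as they close: fully open they stand 13 mm farther back than shut.
Start: joints at [1.117, 0.053, 1.613, -0, 1.476, -0.119], TCP at [0.205, 0.59, 0.231] pointing down, gripper open.
Joint ranges: [-3.01, 3.01], [-1.01, 2.22], [0.06, 2.58], [-1.02, 4.17], [0.09, 2.62], [-3.14, 3.14]. Speed limits (rad/s): [2.57, 2.57, 3.14, 3.14, 3.14, 3.14].

## Interface

Orientations are given as a rotation vector (axis times angle).
In Python, from station import ctrl gives the robot as it stands.
- The arm moves only by the tool step_arm, never from a script. Its argument "moves" is a list of rows, each a list of 5 numbers: the opening, from 0 (shut) to 1 (fully open), then the shift along the world's x, y, z in m, then the turn about the world's z in degrees. A call has 1 to 20 rows; each row shifts and turns the pose as measured when the row begins; what a row does not reach is not made up. A row lasts 1/8 s, in which the tool goes at most 62.5 mm and 10.7 degrees, less where a joint would pass 70% of its speed; a pose out of reach is approached as far as the arm can. A call is refused whole if a number of a shift passes 0.0625 or a number of a turn 10.7, either way. A call with a gripper value outside its range is refused whole. The fingers move at their own pace and stop on an object; "newtons" is the grip in N (left out, the last holds). Time passes only in rows, so rows that do not move let the fingers close. It gives the time, the measured TCP pose, the force and the opening at its end, in the units of the state.
- ctrl.get_obs(): the state, without advancing time (a new reading comes with each control period).
- ctrl.get_image(name): name is "scene" or "top" or "wrist"; returns a dict with "color" (400x640x3 uint8, red, green, blue), "camera_matrix" (3x3 intrinsics, pixels), "R" (3x3) and "t" (3): a world point X has camera coordinates R X + t; the wrist camera has in their place "T_tool_cam" (4x4, takes a point from camera to tool coordinates, whose origin is the TCP and whose axes are the flange's). Camera axes: x right, y down, z forward; pixel columns grow to the right and rows downward; lengths in m; the calibration is good to about 2 mm. A picture is of the moment at which its call begins: read the wrist's pose just before it. There is no depth.
- ctrl.finish_job(): hands the job in, once; it reports no verdict.
Trained networks look in a picture, given as the dict that the camera call returned (one of the last four; its "shot" number tells which), for a name from the list of things; names that differ only in an ending like _2 or _b are one class to them, and where a whole thing is asked for, a point or a joint stands for the part that bears it (a point fixed in the world has none). Each returns a list of dicts, best first, with "p" (0 to 1); they miss things now and then, are a little off and sometimes report something else, mostly with a low value. They report only what shows in the picture. A call takes as long as a camera call.
- ctrl.spot_in(picture, query): "bbox" ([left, top, right, bottom] in pixels, round what is visible of it).
The state is a dict: "t": time; "q": joint angles; "dq": joint speeds; "effort": joint torques, N m; "tool_pos": TCP position; "tool_rot": TCP orientation; "contact_force": force on the tool from outside, world axes, zero at the start; "wrist_torque": the same for the moment, N m; "opening": finger opening in m.
Only numpy, scipy, OpenCV 4.12 (cv2) and the standard library are available. Lean on these libraries where they do the work, as an engineer would, in place of code of your own. Each camera call takes 0.05 s, during which the arm holds its last target.

## Working session

There is one attempt and no reset: what is moved stays moved. The work goes in short steps, Python scripts to look and compute and a tool call to move; the robot and the scene stay as the last step left them, time stands still between calls to the robot, and variables do not carry over. Pictures are saved under pics/ and viewed, and the job is handed in when it is done.

Besides the shell and the picture viewer there is one more tool, called after "Request:" as name(argument=value, ...) on one line, values as JSON. step_arm: Moves the arm, as the interface text tells. Its arguments: {"type":"object","properties":{"moves":{"type":"array","items":{"type":"array","items":{"type":"number"}}},"newtons":{"type":"number"}},"required":["moves"]}

```bash
mkdir -p pics; cat > h.py <<'E'
import numpy as np,cv2,pickle
from station import ctrl
def shot(n,fn):
    o=ctrl.get_obs(); p=ctrl.get_image(n)
    cv2.imwrite('pics/'+fn,cv2.cvtColor(p['color'],cv2.COLOR_RGB2BGR))
    return o,p
def cam(o,p):
    K=np.array(p['camera_matrix'])
    if 'R' in p: return K,np.array(p['R']),np.array(p['t'])
    Rt=cv2.Rodrigues(np.array(o['tool_rot'],float))[0];T=np.array(p['T_tool_cam'])
    Rw=Rt@T[:3,:3];c=Rt@T[:3,3]+np.array(o['tool_pos'])
    return K,Rw.T,-Rw.T@c
def back(c,u,v,z):
    K,R,t=c; d=R.T@np.linalg.solve(K,[u,v,1]);o=-R.T@t
    return o+d*(z-o[2])/d[2]
def proj(c,X):
    K,R,t=c; x=K@(R@np.array(X)+t); return x[:2]/x[2]
E
python3 - <<'E'
from h import *
for n in ['scene','top']:
    o,p=shot(n,n+'0.png');c=cam(o,p)
    pickle.dump((c,p['color']),open(n+'0.pkl','wb'))
    print(n,c[0].tolist(),(-c[1].T@c[2]).round(3),c[1].round(2).tolist())
    for q in ['bottle','pan_center','balance','tare_top','tare','red_bottle','green_bottle','amber_dish']:
        print(q,[(np.round(d['bbox'],1).tolist(),round(d['p'],2)) for d in ctrl.spot_in(p,q)[:2]])
print(ctrl.get_obs())
E
```

```text
scene [[457.8627829967812, 0.0, 319.3011015969154], [0.0, 457.8627829967812, 208.38861443090076], [0.0, 0.0, 1.0]] [0.205 0.182 0.716] [[-0.74, -0.67, 0.01], [-0.5, 0.54, -0.67], [0.45, -0.51, -0.74]]
bottle [([304.5, 224.9, 322.9, 255.5], 0.62)]
pan_center [([300.3, 242.3, 332.3, 269.0], 0.85)]
balance [([259.9, 221.0, 401.6, 343.9], 0.66)]
tare_top [([375.7, 255.3, 390.0, 272.4], 0.59)]
tare [([374.4, 256.7, 390.5, 270.7], 0.64), ([259.0, 220.2, 402.3, 342.5], 0.37)]
red_bottle [([335.3, 198.7, 354.1, 224.9], 0.89), ([379.7, 258.4, 389.5, 272.2], 0.7)]
green_bottle [([375.6, 219.2, 394.4, 246.8], 0.77)]
amber_dish [([237.3, 220.2, 277.9, 256.0], 0.93)]
top [[518.791549101179, 0.0, 324.3184432662947], [0.0, 518.791549101179, 193.97223696091336], [0.0, 0.0, 1.0]] [ 0.47  -0.224  1.011] [[-0.01, -1.0, -0.0], [-0.99, 0.01, -0.12], [0.12, 0.0, -0.99]]
bottle [([365.9, 195.7, 387.8, 212.4], 0.7), ([299.5, 207.1, 317.1, 226.5], 0.49)]
pan_center [([290.9, 205.7, 320.9, 243.9], 0.81)]
balance [([261.6, 188.8, 352.7, 300.4], 0.62)]
tare_top [([327.9, 278.5, 342.9, 287.2], 0.46)]
tare [([331
[... 168 characters left out ...]
51)]
amber_dish [([273.0, 135.2, 318.6, 176.9], 0.88)]
{'t': 0.9, 'q': array([ 1.11700891e+00,  5.26662608e-02,  1.61285533e+00,  1.40663591e-05,
        1.47597731e+00, -1.18977374e-01]), 'dq': array([-0.00056282,  0.00114359, -0.00047527,  0.00179039,  0.00062678,
        0.00259251]), 'effort': array([ 5.94480916e-04, -3.93690097e+01, -3.70463669e+01, -1.51048348e-04,
        3.24995717e-04, -1.11753909e-05]), 'tool_pos': array([0.20535439, 0.59030823, 0.23135123]), 'tool_rot': array([5.23465281e-01, 3.09766145e+00, 1.47482617e-04]), 'contact_force': array([ 0.08986643, -0.34675529,  0.33749308]), 'wrist_torque': array([0.04943149, 0.02853435, 0.00586241]), 'opening': 0.08530845958519426}
```

```bash
python3 - <<'E'
import cv2
for n,(a,b,c,d) in {'scene':(230,190,410,350),'top':(255,130,395,310)}.items():
    i=cv2.imread(f'pics/{n}0.png')[b:d,a:c]
    f=4 if n=='scene' else 3.3
    cv2.imwrite(f'pics/{n}0z.png',cv2.resize(i,None,fx=f if n=='scene' else 3.3,fy=f,interpolation=cv2.INTER_CUBIC)[:600])
E
```

```text
(no output)
```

View pics/scene0z.png

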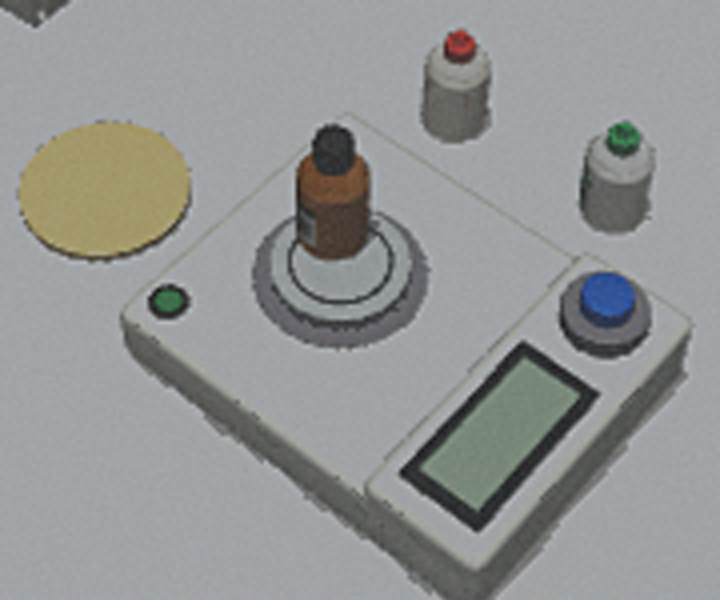

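View pics/top0z.png

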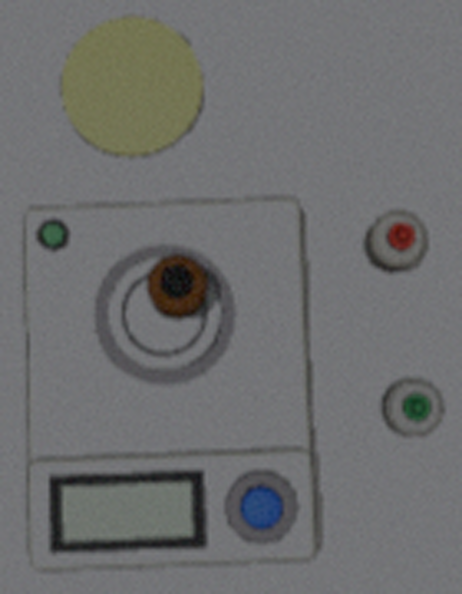

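View pics/scene0.png

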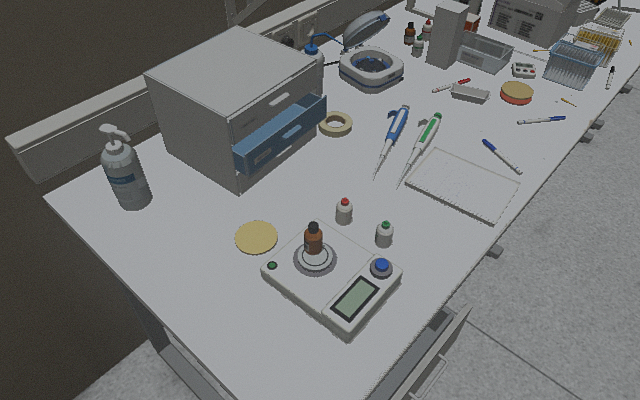

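```bash
python3 - <<'E'
from h import *
S=pickle.load(open('scene0.pkl','rb'))[0];T=pickle.load(open('top0.pkl','rb'))[0]
def tri(a,b):
    P=[c[0]@np.c_[c[1],c[2]] for c in (T,S)]
    X=cv2.triangulatePoints(P[0],P[1],np.array(a,float).reshape(2,1),np.array(b,float).reshape(2,1));return (X[:3]/X[3]).ravel()
print('ring',tri((305,225.5),(315,255.5)),back(T,305,225.5,.05),back(S,315,255.5,.05))
print('key',tri((334.4,283.6),(382,263)),back(T,334.4,283.6,.06))
print('cap',tri((308.6,214.5),(313.3,224)),back(T,308.6,214.5,.118),back(S,313.3,223,.118))
o,p=shot('wrist','w0.png');c=cam(o,p);print(c[0].tolist(),p['T_tool_cam'])
E
```

```text
ring [ 0.53352437 -0.18511026  0.05051515] [ 0.53186753 -0.18633199  0.05      ] [ 0.53603652 -0.18391734  0.05      ]
key [ 0.42765672 -0.23874437  0.07265956] [ 0.4258499 -0.2397298  0.06     ]
cap [ 0.54750345 -0.19441788  0.11879113] [ 0.54640727 -0.19525234  0.118     ] [ 0.5510626  -0.19557957  0.118     ]
[[344.9284497230662, 0.0, 319.985560799602], [0.0, 344.9284497230662, 197.70706062283475], [0.0, 0.0, 1.0]] [[ 1.41415272e-04 -9.53335147e-01 -3.01914023e-01  7.58587719e-02]
 [ 9.99999940e-01  2.30210518e-04 -2.58525636e-04 -1.53761115e-05]
 [ 3.15965359e-04 -3.01913968e-01  9.53335123e-01 -1.41414116e-01]
 [ 0.00000000e+00  0.00000000e+00  0.00000000e+00  1.00000000e+00]]
```

```bash
python3 - <<'E'
from h import *
S=pickle.load(open('scene0.pkl','rb'))[0]
for u,v in [(238,188),(165,148),(238,168),(327,118),(130,205)]: print(u,v,back(S,u,v,0).round(3))
print(proj(pickle.load(open('top0.pkl','rb'))[0],(.75,-.2,.1)))
E
```

```text
238 188 [ 0.81  -0.232  0.   ]
165 148 [ 1.041 -0.203  0.   ]
238 168 [ 0.859 -0.275  0.   ]
327 118 [ 0.835 -0.557  0.   ]
130 205 [ 0.939 -0.044 -0.   ]
[311.29997723 103.12934313]
```

View pics/top0.png

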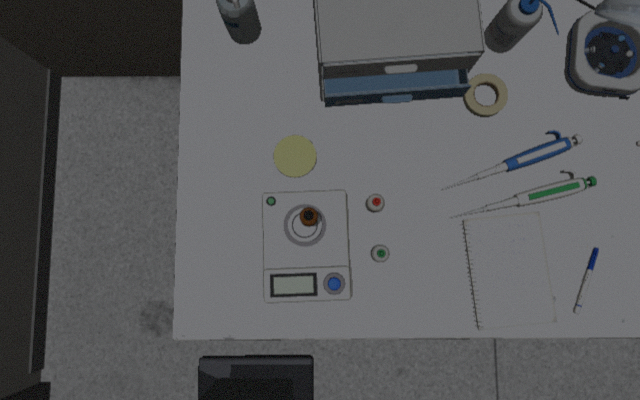

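Request:
step_arm(moves=[[0.2,0.02,-0.055,0,0],[0.2,0.02,-0.055,0,-1],[0.2,0.02,-0.055,0,-1],[0.2,0.02,-0.055,0,-1],[0.2,0.02,-0.055,0,-1],[0.2,0.02,-0.055,0,-1],[0.2,0.02,-0.055,0,-1],[0.2,0.02,-0.055,0,-1]])

```text
t: 1.95
tool_pos: [0.3671, 0.1404, 0.2319]
tool_rot: [0.702, 3.056, 0.004]
contact_force: [1.6, 0.1, 1.3]
opening: 0.0171
```

Request:
step_arm(moves=[[0.2,0.027,-0.045,-0.003,-1],[0.2,0.027,-0.045,-0.003,-1],[0.2,0.027,-0.045,-0.003,-1],[0.2,0.027,-0.045,-0.003,-1],[0.2,0.027,-0.045,-0.003,-1],[0.2,0.027,-0.045,-0.003,-1],[0.2,0.027,-0.045,-0.003,-1],[0.2,0.027,-0.045,-0.003,0],[0.2,0,0,0,0]])

```text
t: 3.08
tool_pos: [0.5895, -0.237, 0.2087]
tool_rot: [0.903, 2.994, 0.007]
contact_force: [-1.1, 0.5, 0.5]
opening: 0.017
```

```bash
python3 - <<'E'
from h import *
o,p=shot('wrist','w1.png');c=cam(o,p);pickle.dump((c,p['color']),open('w1.pkl','wb'))
print(o['tool_pos'],o['tool_rot'],o['opening'],o['t'])
for q in ['bottle','pan_center','tare']: print(q,[(np.round(d['bbox'],1).tolist(),round(d['p'],2)) for d in ctrl.spot_in(p,q)[:2]])
print(proj(c,(.534,-.185,.05)),proj(c,(.548,-.195,.118)))
E
```

```text
[ 0.58948885 -0.23704167  0.20873888] [0.90297673 2.99436263 0.00683941] 0.01703070162792585 3.075
bottle [([317.1, 85.9, 360.2, 136.1], 0.81)]
pan_center [([301.7, 49.2, 372.8, 121.8], 0.73)]
tare [([178.1, 0.0, 214.7, 26.5], 0.61)]
[333.47322971  87.14612716] [336.95854273 115.67212689]
```

View pics/w1.png

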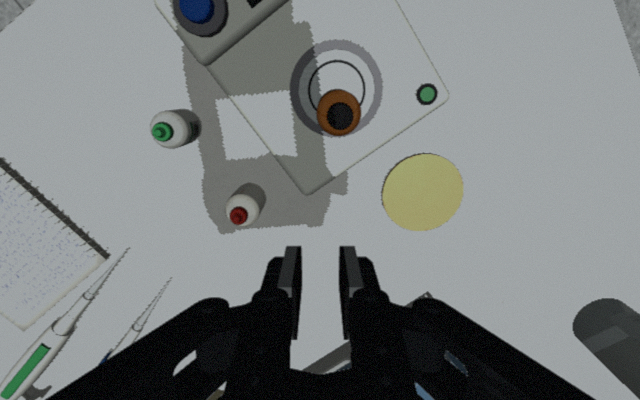

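```bash
cat > z.py <<'E'
import sys,cv2
s,d,a,b,w,h,f=sys.argv[1:];a,b,w,h=map(int,(a,b,w,h));f=float(f)
cv2.imwrite('pics/'+d,cv2.resize(cv2.imread('pics/'+s)[b:b+h,a:a+w],None,fx=f,fy=f,interpolation=cv2.INTER_CUBIC))
E
python3 z.py w1.png w1z.png 280 30 110 115 5.2
```

```text
(no output)
```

View pics/w1z.png

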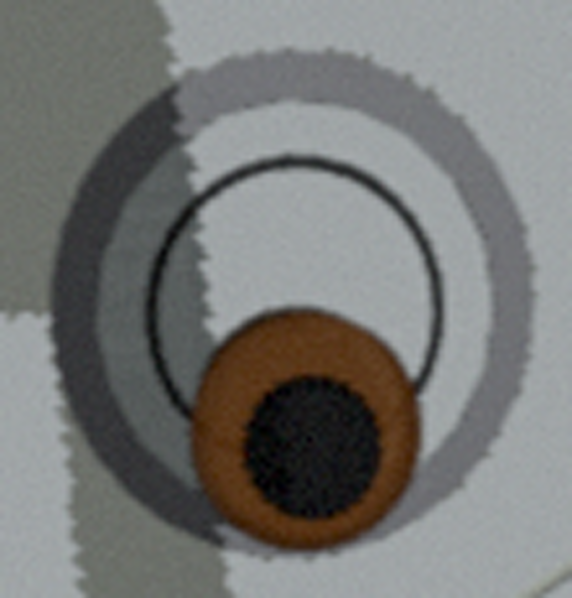

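```bash
python3 - <<'E'
from h import *
c,im=pickle.load(open('w1.pkl','rb'))
C=back(c,336.8,88.3,.05);k=back(c,340.2,116,.118);print(C,k,k-C,np.hypot(*(k-C)[:2]),np.degrees(np.arctan2(*(C-k)[1::-1])))
# body shoulder check z=.095
print(back(c,280+306.5/5.2,30+429/5.2,.095))
# finger tip depth: tool frame
t=np.array([proj(c,back(c,336.8,88.3,.05)+.0225*np.array([np.cos(a),np.sin(a),0])) for a in np.linspace(0,6.28,9)])
print(((t-[280,30])*5.2).round())
ax=[.903,2.994];print('toolx deg',2*np.degrees(np.arctan2(ax[1],ax[0])))
E
```

```text
[ 0.5362854  -0.18319887  0.05      ] [ 0.54935175 -0.1933438   0.118     ] [ 0.01306635 -0.01014493  0.068     ] 0.016542343093284197 142.1736524826011
[ 0.54927457 -0.19262111  0.095     ]
[[370. 424.]
 [433. 332.]
 [416. 220.]
 [326. 154.]
 [218. 177.]
 [157. 273.]
 [178. 384.]
 [266. 445.]
 [370. 425.]]
toolx deg 146.43304110809962
```

Request:
step_arm(moves=[[0.2,-0.003,0.007,-0.01,-2],[0.2,-0.003,0.006,-0.02,-2],[0.2,-0.002,0.005,-0.03,-0.5],[0.2,0,0,-0.02,0],[0.2,0,0,-0.008,0],[0.2,0,0,0,0]])

```text
t: 4.03
tool_pos: [0.5802, -0.209, 0.1253]
tool_rot: [1.003, 2.952, 0.005]
contact_force: [0.0, -0.1, 0.1]
opening: 0.0171
```

```bash
python3 - <<'E'
from h import *
o,p=shot('wrist','w2.png');c=cam(o,p);pickle.dump((o,c,p['color'],p['T_tool_cam']),open('w2.pkl','wb'))
print(o['tool_pos'],o['tool_rot'],o['opening'],o['t'],2*np.degrees(np.arctan2(o['tool_rot'][1],o['tool_rot'][0])))
for q in ['bottle','pan_center']: print(q,[(np.round(d['bbox'],1).tolist(),round(d['p'],2)) for d in ctrl.spot_in(p,q)[:2]])
E
```

```text
[ 0.58019899 -0.20902641  0.12528967] [1.00323473 2.95169366 0.00487564] 0.01712050984145433 4.025 142.4558045799946
bottle [([275.2, 127.0, 337.2, 203.2], 0.94)]
pan_center [([259.8, 75.8, 359.1, 166.4], 0.67)]
```

View pics/w2.png

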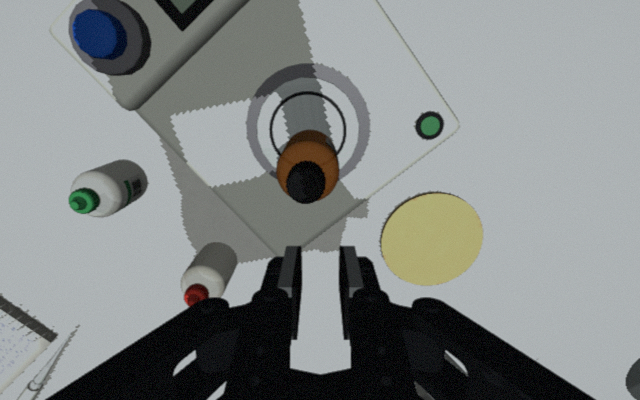

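```bash
python3 z.py w2.png w2z.png 240 55 140 155 3.8; python3 - <<'E'
from h import *
o,c,im,T=pickle.load(open('w2.pkl','rb'))
# refine ring by darkness
def cost(x,y):
    a=np.linspace(0,2*np.pi,180); s=[]
    g=cv2.GaussianBlur(cv2.cvtColor(im,cv2.COLOR_RGB2GRAY),(3,3),0).astype(np.float32)
    P=lambda r:np.array([proj(c,(x+r*np.cos(t),y+r*np.sin(t),.05)) for t in a],np.float32)
    f=lambda q:cv2.remap(g,q[:,0].copy(),q[:,1].copy(),cv2.INTER_LINEAR).ravel()
    m=f(P(.023)); n=(f(P(.0185))+f(P(.0275)))/2
    return np.clip(m-n,-60,20).sum()
best=min((cost(x,y),x,y) for x in np.arange(.528,.545,.001) for y in np.arange(-.192,-.175,.001));print(best)
C=np.array([best[1],best[2],.05]);k=back(c,306,182,.118);print(k, proj(c,C))
d=C-k;print(np.hypot(*d[:2]),np.degrees(np.arctan2(d[1],d[0])))
R=cv2.Rodrigues(o['tool_rot'])[0];print('tool frame mm',R.T@(C-o['tool_pos'])*1e3,R.T@(k-o['tool_pos'])*1e3)
E
```

```text
(np.float32(-8694.805), np.float64(0.537), np.float64(-0.184))
[ 0.54790667 -0.19153579  0.118     ] [307.66751008 130.6010436 ]
0.013256830788222295 145.35809690365667
tool frame mm [51.12898921 -7.28099728 74.12031476] [36.41180695 -5.88350995  6.43578818]
```

View pics/w2z.png

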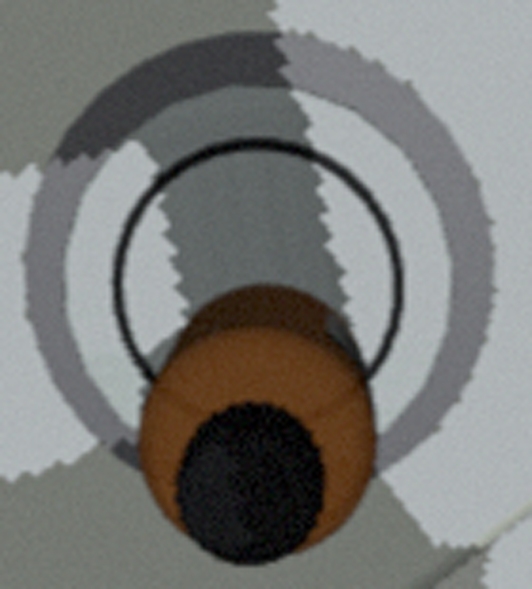

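Request:
step_arm(moves=[[0.2,0,-0.004,0,0],[0.2,0,-0.004,0,0],[0.2,0,0,0,0],[0.2,0,0,-0.02,0],[0.2,0,0,-0.02,0],[0.2,0,0,-0.01,0],[0.2,0,0,-0.005,0],[0.2,0,0,0,0]])

```text
t: 5.18
tool_pos: [0.5806, -0.2185, 0.0675]
tool_rot: [1.004, 2.95, 0.005]
contact_force: [0.8, -0.1, 0.5]
opening: 0.0167
```

```bash
cat >> h.py <<'E'
from scipy.optimize import minimize
def ringfit(c,im,x0,y0):
    g=cv2.GaussianBlur(cv2.cvtColor(im,cv2.COLOR_RGB2GRAY),(3,3),0).astype(np.float32)
    a=np.linspace(0,2*np.pi,180)
    def cost(v):
        P=lambda r:np.array([proj(c,(v[0]+r*np.cos(t),v[1]+r*np.sin(t),.05)) for t in a],np.float32)
        f=lambda q:cv2.remap(g,q[:,0].copy(),q[:,1].copy(),cv2.INTER_LINEAR).ravel()
        return float(np.clip(f(P(.023))-(f(P(.0185))+f(P(.0275)))/2,-60,20).sum())
    b=min((cost((x,y)),x,y) for x in x0+np.arange(-.006,.0061,.001) for y in y0+np.arange(-.006,.0061,.001))
    r=minimize(cost,b[1:],method='Nelder-Mead',options=dict(initial_simplex=[[b[1],b[2]],[b[1]+.001,b[2]],[b[1],b[2]+.001]]))
    return np.array([*r.x,.05]),r.fun
def look(fn,x0=.537,y0=-.184):
    o,p=shot('wrist',fn);c=cam(o,p);pickle.dump((o,c,p['color'],0),open(fn[:-4]+'.pkl','wb'))
    C,f=ringfit(c,p['color'],x0,y0);R=cv2.Rodrigues(o['tool_rot'])[0]
    print('t',o['t'],'tcp',o['tool_pos'].round(4),'yaw',round(2*np.degrees(np.arctan2(o['tool_rot'][1],o['tool_rot'][0])),2),'F',o['contact_force'].round(2))
    print('ring',C.round(4),f,'px',proj(c,C).round(1),'tool mm',(R.T@(C-o['tool_pos'])*1e3).round(1))
    print('bottle',[(np.round(d['bbox'],1).tolist(),round(d['p'],2)) for d in ctrl.spot_in(p,'bottle')[:1]])
    return o,c,C,R
E
python3 -c "
from h import *
look('w3.png')"
```

```text
t 5.175 tcp [ 0.5806 -0.2185  0.0675] yaw 142.39 F [ 0.76 -0.08  0.5 ]
ring [ 0.5373 -0.1847  0.05  ] -8286.587890625 px [319.8 136.1] tool mm [55.3  0.2 16.2]
bottle [([277.4, 131.1, 367.1, 248.1], 0.55)]
```

View pics/w3.png

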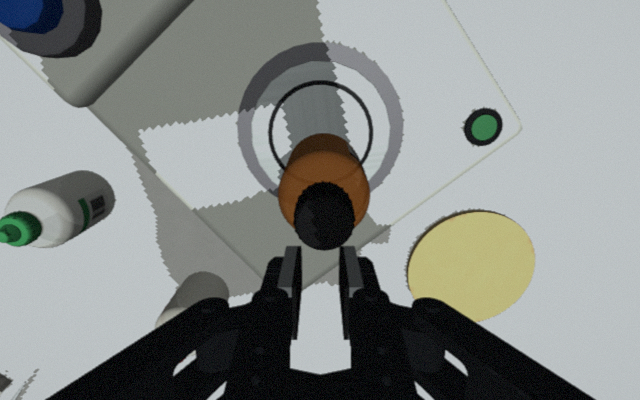

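Request:
step_arm(moves=[[0.2,0,0,-0.006,0],[0.2,0,0,-0.004,0],[0.2,0,0,0,0],[0.2,-0.0024,0.0018,0,0],[0.2,-0.0024,0.0018,0,0],[0.2,-0.0024,0.0018,0,0],[0.2,-0.0024,0.0018,0,0]])

```text
t: 6.15
tool_pos: [0.5721, -0.2118, 0.0599]
tool_rot: [1.003, 2.945, 0.003]
contact_force: [0.1, 0.4, -0.4]
opening: 0.0171
```

```bash
python3 -c "
from h import *
look('w4.png')"
```

```text
t 6.15 tcp [ 0.5721 -0.2118  0.0599] yaw 142.4 F [ 0.06  0.41 -0.39]
ring [ 0.5367 -0.184   0.05  ] -8310.572265625 px [320.  161.3] tool mm [45.3  0.3  8.6]
bottle [([274.5, 159.6, 368.5, 298.0], 0.75)]
```

View pics/w4.png

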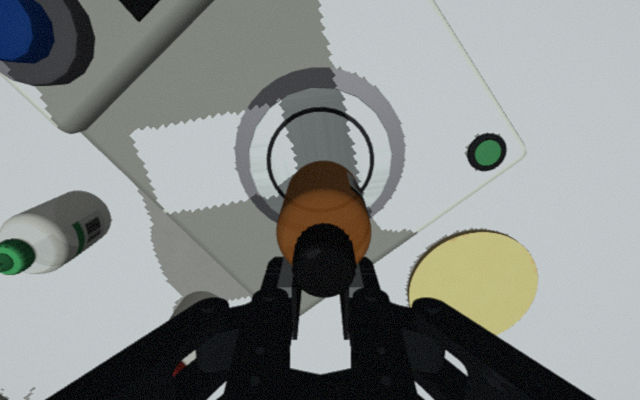

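Request:
step_arm(moves=[[0.2,0,0,-0.003,0],[0.2,-0.0024,0.0018,0,0],[0.2,-0.0024,0.0018,0,0],[0.2,-0.0024,0.0018,0,0]])

```text
t: 6.75
tool_pos: [0.5647, -0.2062, 0.0567]
tool_rot: [1.003, 2.944, 0.003]
contact_force: [-0.3, -0.2, 0.8]
opening: 0.0166
```

```bash
python3 -c "
from h import *
look('w5.png')";python3 z.py w5.png w5z.png 220 90 200 220 2.7
```

```text
t 6.75 tcp [ 0.5647 -0.2062  0.0567] yaw 142.39 F [-0.31 -0.23  0.83]
ring [ 0.5365 -0.1839  0.05  ] -7972.82568359375 px [320.2 183.1] tool mm [36.1  0.4  5.7]
bottle [([270.1, 171.8, 365.6, 314.8], 0.62)]
```

View pics/w5z.png

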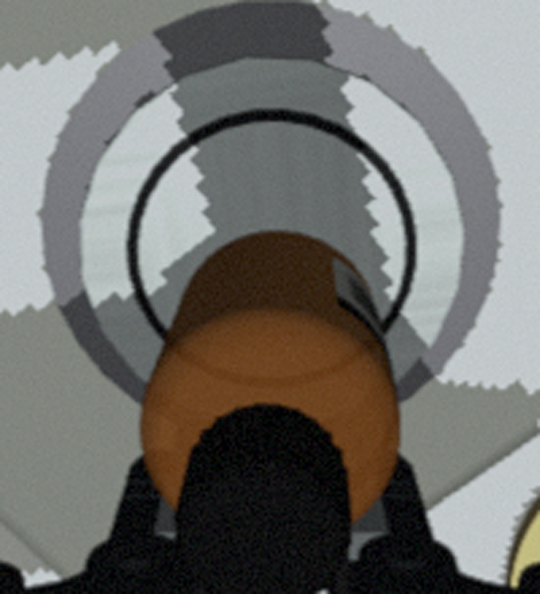

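Request:
step_arm(moves=[[0.2,-0.0024,0.0018,0,0],[0.2,-0.0024,0.0018,0,0],[0.2,-0.0016,0.0012,0,0],[0.2,0,0,0,0]])

```text
t: 7.35
tool_pos: [0.5578, -0.2009, 0.0569]
tool_rot: [1.002, 2.945, 0.003]
contact_force: [-0.5, -0.4, 1.1]
opening: 0.017
```

```bash
python3 -c "
from h import *
o,c,C,R=look('w6.png')
for r in (.0165,):
  P=np.array([proj(c,C+np.array([r*np.cos(a),r*np.sin(a),0])) for a in np.linspace(0,6.28,60)])
  i=cv2.imread('pics/w6.png')[100:320,220:420]; i=cv2.resize(i,None,fx=2.7,fy=2.7,interpolation=cv2.INTER_CUBIC)
  cv2.polylines(i,[((P-[220,100])*2.7).round().astype(np.int32)],True,(0,255,0),1);cv2.imwrite('pics/w6z.png',i)
"
```

```text
t 7.35 tcp [ 0.5578 -0.2009  0.0569] yaw 142.4 F [-0.46 -0.36  1.15]
ring [ 0.5365 -0.1838  0.05  ] -8058.17578125 px [320.4 201.4] tool mm [27.5  0.5  6.1]
bottle [([269.6, 174.5, 366.5, 316.3], 0.9)]
```

View pics/w6z.png

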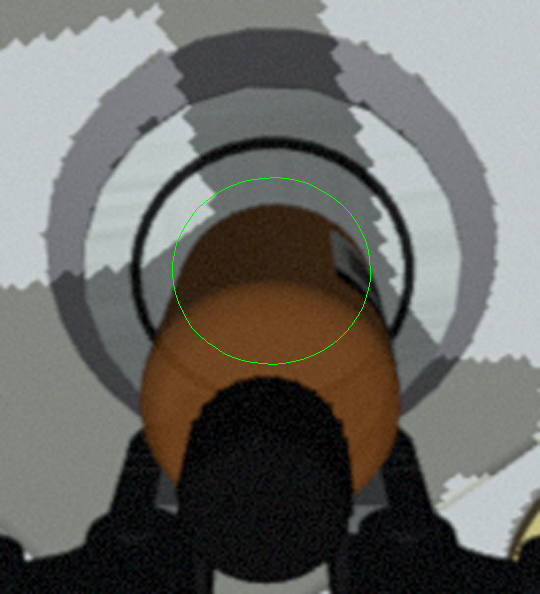

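Request:
step_arm(moves=[[0.2,-0.0018,0.0014,0,0],[0.2,-0.0018,0.0014,0,0],[0.2,0,0,0,0]])

```text
t: 7.82
tool_pos: [0.5542, -0.1982, 0.0569]
tool_rot: [1.002, 2.944, 0.003]
contact_force: [0.0, -0.2, -0.1]
opening: 0.0172
```

```bash
cat > chk.py <<'E'
import sys
from h import *
fn=sys.argv[1];a,b=int(sys.argv[2]),int(sys.argv[3])
o,c,C,R=look(fn)
i=cv2.resize(cv2.imread('pics/'+fn)[b:b+220,a:a+200],None,fx=2.7,fy=2.7,interpolation=cv2.INTER_CUBIC)
P=np.array([proj(c,C+np.array([.0165*np.cos(t),.0165*np.sin(t),0])) for t in np.linspace(0,6.28,60)])
cv2.polylines(i,[((P-[a,b])*2.7).round().astype(np.int32)],True,(0,255,0),1);cv2.imwrite('pics/'+fn[:-4]+'z.png',i)
E
python3 chk.py w7.png 220 100
```

```text
t 7.825 tcp [ 0.5542 -0.1982  0.0569] yaw 142.4 F [ 0.01 -0.17 -0.06]
ring [ 0.5365 -0.1838  0.05  ] -7358.58984375 px [320.4 210.8] tool mm [23.   0.5  6.2]
bottle [([270.2, 172.9, 364.3, 315.6], 0.7)]
```

View pics/w7z.png

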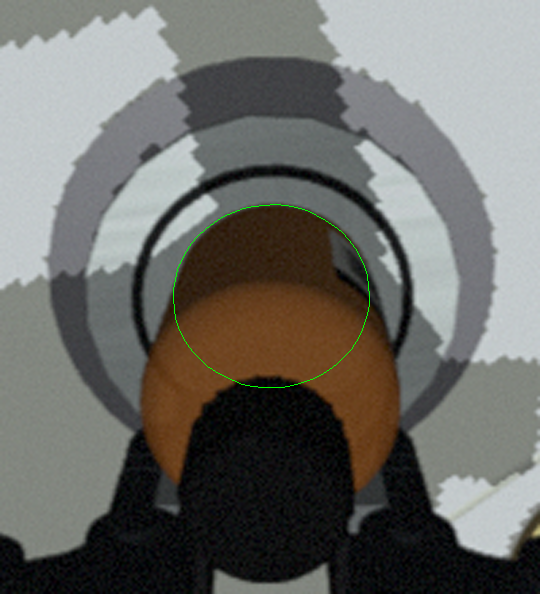

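Request:
step_arm(moves=[[0.2,0.0024,-0.0018,0,0],[0.2,0.004,-0.003,0,0],[0.2,0.006,-0.0045,0,0],[0.2,0.006,-0.0045,0,0],[0.2,0.006,-0.0045,0,0],[0.2,0,0,0.02,0],[0.2,0,0,0.04,0],[0.2,0,0,0.05,0],[0.2,0,0,0.02,0],[0.2,0,0,0,0]])

```text
t: 9.18
tool_pos: [0.5806, -0.2181, 0.1964]
tool_rot: [1.002, 2.941, 0.002]
contact_force: [0.1, -1.0, 0.0]
opening: 0.0174
```

```bash
python3 chk.py w8.png 220 30; python3 - <<'E'
from h import *
o,c,_,_=pickle.load(open('w8.pkl','rb'))
E
```

```text
t 9.175 tcp [ 0.5806 -0.2181  0.1964] yaw 142.39 F [ 0.14 -0.98  0.  ]
ring [ 0.5371 -0.1842  0.05  ] -8962.083984375 px [317.6 109.3] tool mm [ 59.9  -1.6 144.5]
bottle [([295.6, 83.9, 338.3, 135.4], 0.56)]
```

View pics/w8z.png

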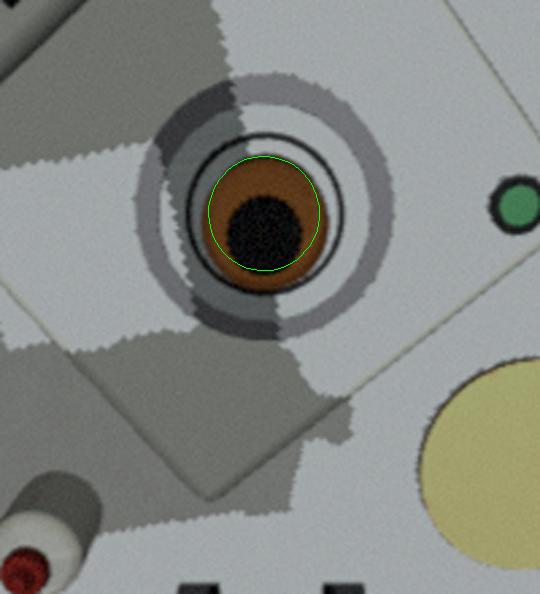

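View pics/w8.png

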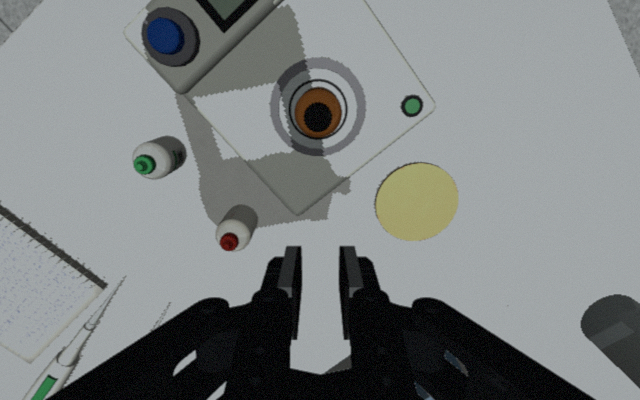

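```bash
python3 - <<'E'
from h import *
o,c,im,_=pickle.load(open('w8.pkl','rb'))
def blue(im):
    h=cv2.cvtColor(im,cv2.COLOR_RGB2HSV);m=cv2.inRange(h,(105,120,40),(125,255,255))
    n,l,s,ct=cv2.connectedComponentsWithStats(m);return [(s[i],ct[i]) for i in range(1,n) if s[i][4]>60]
for s,ct in blue(im): print('w',s,ct,[back(c,*ct,z).round(4) for z in (.055,.06,.065,.07)])
C=np.array([.537,-.184]); 
for n in ('top0','scene0'):
    cc,i=pickle.load(open(n+'.pkl','rb'))
    for s,ct in blue(i): print(n,s,ct.round(1),[back(cc,*ct,z).round(4) for z in (.055,.065)])
for z in (.055,.06,.065,.07):
    k=back(c,*min(blue(im),key=lambda b:abs(b[1][0]-164)+abs(b[1][1]-35))[1],z)[:2];d=k-C;print(z,np.hypot(*d),np.hypot(.109,.05),np.degrees(np.arctan2(d[1],d[0])-np.arctan2(-.05,-.109)))
E
```

```text
w [147  17  34  38 950] [163.23157895  35.18736842] [array([ 0.4255, -0.2413,  0.055 ]), array([ 0.4271, -0.2401,  0.06  ]), array([ 0.4287, -0.2388,  0.065 ]), array([ 0.4303, -0.2375,  0.07  ])]
top0 [520   0  19  13 178] [529.1   5.2] [array([ 0.9572, -0.6227,  0.055 ]), array([ 0.9521, -0.6186,  0.065 ])]
top0 [585  27  52  51 468] [615.8  47. ] [array([ 0.8711, -0.7846,  0.055 ]), array([ 0.8669, -0.7787,  0.065 ])]
top0 [505 131  66  39 496] [537.  153.3] [array([ 0.6641, -0.6214,  0.055 ]), array([ 0.662 , -0.6172,  0.065 ])]
top0 [588 248  10  22 106] [592.7 258.7] [array([ 0.4676, -0.7117,  0.055 ]), array([ 0.4676, -0.7066,  0.065 ])]
top0 [328 277  12  13 123] [333.7 283.3] [array([ 0.4261, -0.2385,  0.055 ]), array([ 0.4266, -0.2383,  0.065 ])]
scene0 [305  33  33  22 157] [314.6  43.8] [array([ 1.0499, -0.7429,  0.055 ]), array([ 1.0371, -0.7289,  0.065 ])]
scene0 [386 108  22  33 202] [396.9 125.3] [array([ 0.6478, -0.5909,  0.055 ]), array([ 0.6411, -0.5792,  0.065 ])]
scene0 [375 258  14  13 119] [381.4 263.4] [array([ 0.4356, -0.2479,  0.055 ]), array([ 0.4321, -0.2414,  0.065 ])]
0.055 0.12541463926858362 0.11992080720208649 2.555743778938304
0.06 0.12339829891234715 0.11992080720208649 2.3740329216506466
0.065 0.12138324093717648 0.11992080720208649 2.1862870349722
0.07 0.11936953028609927 0.11992080720208649 1.992204626888896
```

Request:
step_arm(moves=[[0,-0.02,-0.004,0,0],[0,-0.03,-0.005,0,0],[0,-0.035,-0.005,0,0],[0,-0.03,-0.004,0,0],[0,-0.02,-0.002,0,0],[0,-0.008,0,0,0],[0,0,0,0,0]])

```text
t: 10.15
tool_pos: [0.4273, -0.2339, 0.1808]
tool_rot: [1.009, 2.964, 0.012]
contact_force: [-0.5, -0.8, -0.2]
opening: -0.0003
```

```bash
cat > key.py <<'E'
import sys
from h import *
o,p=shot('wrist',sys.argv[1]);c=cam(o,p)
h=cv2.cvtColor(p['color'],cv2.COLOR_RGB2HSV);m=cv2.inRange(h,(105,120,40),(125,255,255))
print(o['t'],o['tool_pos'].round(4),o['contact_force'].round(2),o['opening'])
n,l,s,ct=cv2.connectedComponentsWithStats(m)
for i in range(1,n):
    if s[i][4]>150: print(s[i],ct[i].round(1),[back(c,*ct[i],z).round(4).tolist() for z in (.06,.065,.07)])
E
python3 key.py w9.png
```

```text
10.15 [ 0.4273 -0.2339  0.1808] [-0.52 -0.76 -0.19] -0.0002585670910850975
[301 181  30  30 725] [315.9 195.6] [[0.4313, -0.239, 0.06], [0.43, -0.238, 0.065], [0.4288, -0.237, 0.07]]
```

View pics/w9.png

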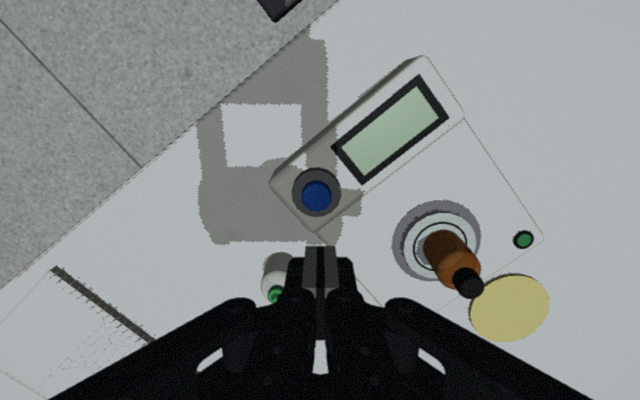

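Request:
step_arm(moves=[[0,0.0024,-0.0036,-0.01,0],[0,0,0,-0.03,0],[0,0,0,-0.03,0],[0,0,0,-0.015,0],[0,0,0,0,0]])

```text
t: 10.82
tool_pos: [0.4326, -0.2377, 0.0918]
tool_rot: [1.004, 2.965, 0.013]
contact_force: [0.0, -0.4, -0.1]
opening: -0.0001
```

```bash
python3 key.py w10.png
```

```text
10.825 [ 0.4326 -0.2377  0.0918] [ 0.03 -0.39 -0.11] -5.794649512703291e-05
[ 294  212   44   43 1343] [314.8 231.1] [[0.4299, -0.2383, 0.06], [0.4282, -0.237, 0.065], [0.4265, -0.2356, 0.07]]
```

View pics/w10.png

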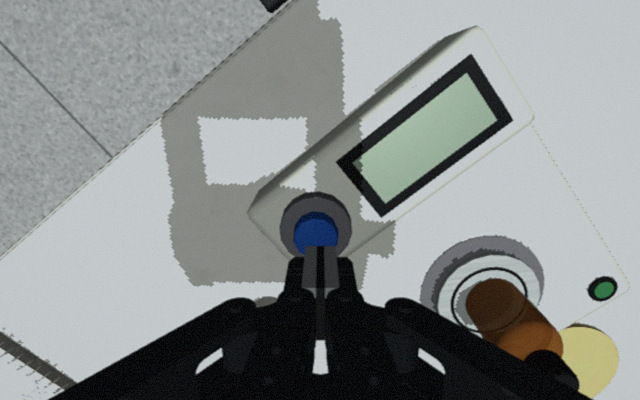

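Request:
step_arm(moves=[[0,-0.003,0,-0.01,0],[0,0,0,-0.007,0],[0,0,0,-0.004,0],[0,0,0,-0.002,0],[0,0,0,-0.002,0]])

```text
t: 11.5
tool_pos: [0.4317, -0.2394, 0.0696]
tool_rot: [1.002, 2.959, 0.009]
contact_force: [-1.1, 1.0, 2.1]
opening: 0.0
```

Request:
step_arm(moves=[[0,0,0,0,0]])

```text
t: 11.62
tool_pos: [0.4317, -0.2394, 0.0698]
tool_rot: [1.002, 2.959, 0.009]
contact_force: [-0.7, 0.1, 3.0]
opening: -0.0
```

Request:
step_arm(moves=[[0,0,0,-0.002,0]])

```text
t: 11.75
tool_pos: [0.4318, -0.2395, 0.0682]
tool_rot: [1.002, 2.959, 0.009]
contact_force: [-0.7, 1.2, 2.3]
opening: 0.0001
```

Request:
step_arm(moves=[[0,0,0,-0.002,0]])

```text
t: 11.88
tool_pos: [0.4319, -0.2395, 0.0663]
tool_rot: [1.002, 2.959, 0.009]
contact_force: [-1.7, 1.6, 3.8]
opening: 0.0001
```

```bash
python3 key.py w11.png; python3 z.py w11.png w11z.png 240 150 160 140 4
```

```text
11.875 [ 0.4319 -0.2395  0.0663] [-1.67  1.56  3.85] 0.0001248142203772846
[295 230  50  28 778] [319.1 242.3] [[0.4262, -0.2352, 0.06], [0.4242, -0.2338, 0.065], [0.4223, -0.2323, 0.07]]
```

View pics/w11z.png

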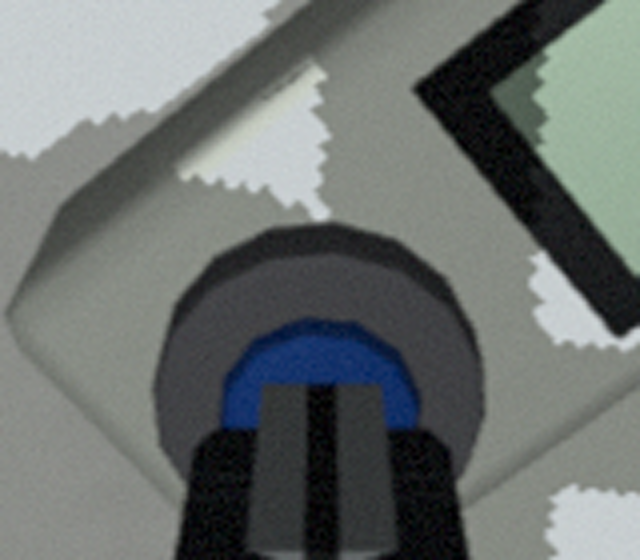

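Request:
step_arm(moves=[[0,0,0,-0.002,0]])

```text
t: 12.05
tool_pos: [0.432, -0.2396, 0.0657]
tool_rot: [1.002, 2.96, 0.009]
contact_force: [-7.6, 5.0, 19.9]
opening: 0.0002
```

Request:
step_arm(moves=[[0,0,0,-0.002,0]])

```text
t: 12.18
tool_pos: [0.432, -0.2397, 0.0657]
tool_rot: [1.002, 2.962, 0.01]
contact_force: [-8.4, 5.6, 17.6]
opening: -0.0001
```

```bash
python3 key.py w12.png; python3 z.py w12.png w12z.png 240 150 160 140 4
```

```text
12.175 [ 0.432  -0.2397  0.0657] [-8.45  5.62 17.6 ] -5.8248500809813394e-05
[295 230  50  28 771] [319.1 242.4] [[0.4261, -0.2352, 0.06], [0.4242, -0.2337, 0.065], [0.4222, -0.2323, 0.07]]
```

View pics/w12z.png

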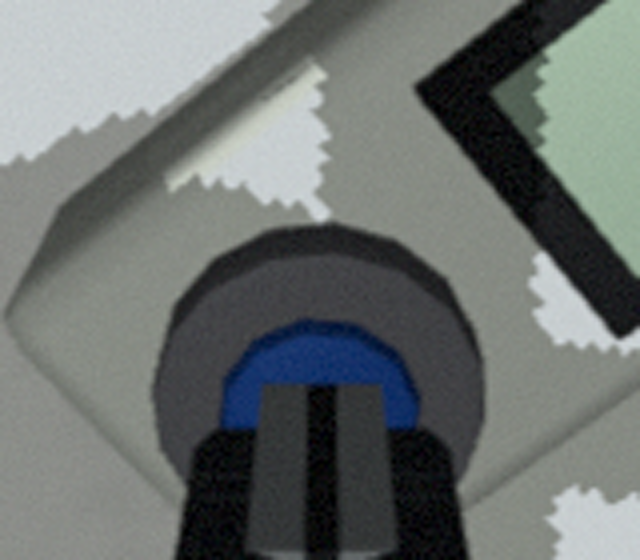

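```bash
cat >> key.py <<'E'
R=cv2.Rodrigues(o['tool_rot'])[0]
pickle.dump((o,c,p['color']),open(sys.argv[1][:-4]+'.pkl','wb'))
E
python3 - <<'E'
from h import *
T=np.array([[1.41415272e-04,-9.53335147e-01,-3.01914023e-01,7.58587719e-02],[9.99999940e-01,2.30210518e-04,-2.58525636e-04,-1.53761115e-05],[3.15965359e-04,-3.01913968e-01,9.53335123e-01,-1.41414116e-01],[0,0,0,1]])
K=np.array([[344.928,0,319.9856],[0,344.928,197.707],[0,0,1]])
for nm,pos,rot in (('w9',(.4273,-.2339,.1808),(1.009,2.964,.012)),('w10',(.4326,-.2377,.0918),(1.004,2.965,.013)),('w12',(.432,-.2397,.0657),(1.002,2.962,.010))):
    c=cam(dict(tool_pos=pos,tool_rot=rot),dict(camera_matrix=K,T_tool_cam=T))
    u=cv2.Rodrigues(np.array(rot))[0][:2,0]
    im=cv2.cvtColor(cv2.imread(f'pics/{nm}.png'),cv2.COLOR_BGR2HSV)
    m=cv2.inRange(im,(105,120,40),(125,255,255));
    for z in (.058,.062,.066,.07,.074): 
        print(nm,z,[proj(c,(.43+s*.012*u[0],-.238+s*.012*u[1],z)).round(1).tolist() for s in (1,-1)])
    ys,xs=np.where(m[150:260,260:380]);print('blue rows',ys.min()+150,ys.max()+150)
    print('column profile V', im[205:260 if nm!='w9' else 230,316 if nm!='w12' else 318,2].tolist() if nm!='w9' else '')
E
```

```text
w9 0.058 [[316.4, 178.3], [316.5, 207.0]]
w9 0.062 [[316.4, 179.6], [316.5, 208.6]]
w9 0.066 [[316.4, 181.0], [316.5, 210.4]]
w9 0.07 [[316.4, 182.3], [316.5, 212.1]]
w9 0.074 [[316.4, 183.8], [316.5, 213.9]]
blue rows 181 210
column profile V 
w10 0.058 [[316.0, 208.8], [316.1, 249.2]]
w10 0.062 [[316.0, 211.4], [316.2, 252.5]]
w10 0.066 [[316.0, 214.1], [316.2, 255.9]]
w10 0.07 [[316.0, 216.9], [316.2, 259.5]]
w10 0.074 [[316.0, 219.8], [316.2, 263.2]]
blue rows 212 254
column profile V [70, 70, 70, 68, 69, 64, 63, 56, 51, 51, 53, 58, 67, 65, 91, 103, 103, 103, 103, 104, 102, 102, 102, 103, 102, 100, 102, 100, 98, 101, 100, 101, 101, 104, 102, 103, 100, 95, 105, 99, 87, 55, 40, 42, 37, 40, 39, 46, 39, 45, 43, 39, 36, 42, 42]
w12 0.058 [[320.2, 226.4], [320.2, 271.9]]
w12 0.062 [[320.3, 229.8], [320.3, 276.2]]
w12 0.066 [[320.4, 233.4], [320.4, 280.8]]
w12 0.07 [[320.5, 237.2], [320.5, 285.6]]
w12 0.074 [[320.6, 241.3], [320.6, 290.6]]
blue rows 230 257
column profile V [142, 75, 39, 37, 37, 38, 38, 36, 46, 68, 74, 71, 70, 73, 70, 71, 67, 66, 69, 66, 64, 72, 70, 67, 65, 62, 62, 71, 81, 106, 106, 111, 103, 109, 106, 107, 105, 104, 102, 107, 89, 43, 18, 0, 21, 6, 14, 14, 10, 13, 14, 18, 1, 13, 9]
```

Request:
step_arm(moves=[[0,0,0,0.005,0],[0,0,0,0.01,0],[0,0,0,0.03,0],[0,0,0,0.04,0],[0,0,0,0.04,0],[0,0,0,0.02,0],[0,0,0,0,0]])

```text
t: 13.1
tool_pos: [0.4318, -0.2395, 0.2152]
tool_rot: [1.002, 2.959, 0.009]
contact_force: [1.5, 0.1, -0.4]
opening: -0.0
```

```bash
python3 key.py w13.png; python3 - <<'E'
from h import *
for n in ('scene','top'): shot(n,n+'1.png')
E
python3 z.py scene1.png scene1z.png 230 190 180 150 4;
```

```text
13.1 [ 0.4318 -0.2395  0.2152] [ 1.5   0.09 -0.35] -1.527447768013587e-05
[305 161  27  28 586] [317.9 174.7] [[0.4312, -0.2388, 0.06], [0.4301, -0.238, 0.065], [0.4291, -0.2373, 0.07]]
```

View pics/w13.png

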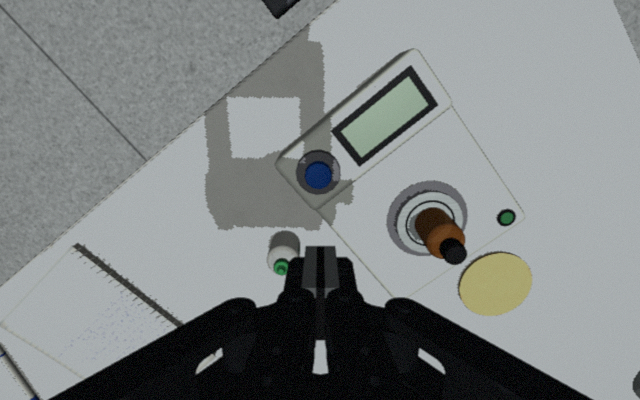

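View pics/scene1z.png

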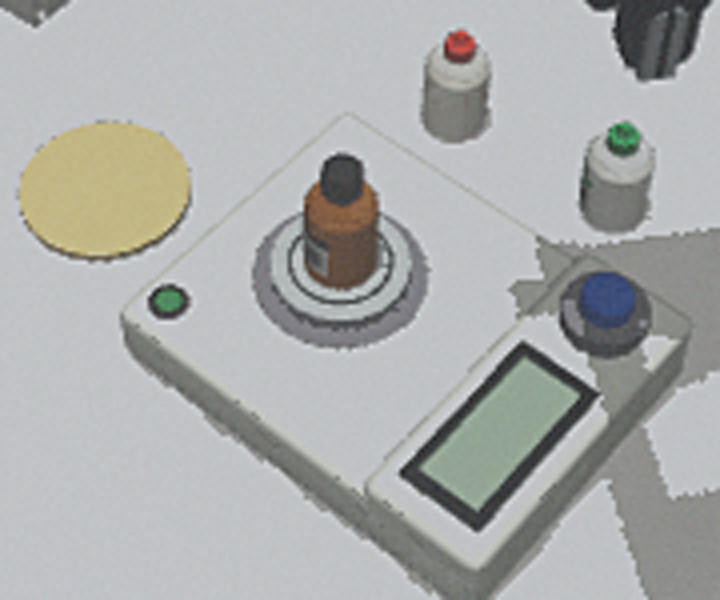

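The bottle stands upright inside the ring, with the ring visible all round it at about (340,262) in the zoomed view. The key is back up, and the red and green bottles and the dish are where they were. I'm handing in.

```bash
python3 -c "
from station import ctrl
print(ctrl.finish_job())"
```

```text
the job is handed in; nothing more can be done
None
```

I nudged the bottle about 16 mm to the middle of the pan, pressed the tare key once and let it go. I handed the job in at about 13 s of the 48 s allowed; no verdict was reported.

- **Push:** I used two slightly open fingertips at about 7 mm above the pan, at roughly 0.025 m/s. The wrist force stayed near 1 N at each reading.
- **Bottle:** After the fingers backed off, the wrist picture showed it upright with its foot centred to about 1 mm, with the ring clear all round. The last scene picture showed the same.
- **Tare key:** The key went down about 6 to 7 mm, judged from the pictures. It then hit its stop with about 20 N on the wrist, more than the 4 N needed. The last picture shows it back up.
- **Other things:** The red and green bottles and the dish are in the same place in the scene pictures from before and after. The arm ended about 0.14 m above the key, touching nothing.
- **Disagreements:** The cameras differed by 2 to 4 mm on the ring's position, so I steered by the wrist camera. My estimates of the key top's height ranged from 65 to 73 mm, so I came down on it in small steps until the force rose.

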